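# Fit the centrifuge rotor and prove it holds

## Task

Take the round eight-place tube rotor by its knob and press it down on the spindle of the open mini centrifuge until the balls snap and it rests fully home on the shoulder, pressing with no more than 30 N. Then prove that it is caught: pull it straight up, take up its play, let the pull grow to about 10 N and keep it there for a second, never exceeding 13 N. Let it back down, leave it home on the spindle and let go; the strip rotor and the tip box stay where they are.

Things in the scene. Friction and masses are not known exactly. Their poses are not given: they have to be found in the camera images.
- rotor: the round tube rotor, 0.12 kg, on the bench: a grey disc 92 mm across, 26 mm high, with eight tube holes in its top and a black knurled grip knob in the middle. Origin: centre of the underside, z up. A bore 16 mm wide, 31 mm deep, flared at its mouth, runs up from the origin; a lip in it snaps past the spindle's balls. Any yaw fits.
- rotor_knob (a point): middle of the top of the tube rotor's knob, on its axis, 62 mm above its underside. The knob is a cylinder 26 mm across, free to grip from 28 to 60 mm above the underside.
- centrifuge: white mini centrifuge, fixed, 192 x 156 mm, 78 mm high, with an open round bowl 116 mm wide, 33 mm deep, in its top. Its clear lid is hinged on the +x side and stands open, leaning far back, nowhere nearer than 85 mm to the spindle's axis, up to 0.22 m high. Origin: on the spindle's axis at bench height, z up, front to -x.
- shoulder (a point): centre of the flat steel shoulder, 36 mm across, 55 mm above the bench, in the bowl: the rotor's underside rests on it when home. The spindle, 14 mm thick with a tapered nose, stands 30 mm up from it.
- spindle: the steel spindle; origin at the shoulder's centre, z up. Four spring-loaded balls, some 13 to 18 mm up, stand out of its sides. They resist the rotor from 12 to 18 mm above home, take 10 to 15 N to pass, then snap. Once caught, the rotor still has free play, anything from 0.5 to 7 mm upwards, different on each spindle, before the balls stop it hard; over 20 N would tear it off.
- strip_rotor: the other rotor, for tube strips: a rectangular grey bar 108 x 50 x 24 mm with two rows of wells and the same knob, standing on the bench. Stays where it is. Origin: centre of the underside.
- tip_box: white box of pipette tips, 122 x 86 x 88 mm high, with yellow tips standing in it, on the bench. Stays where it is. Origin: centre of the underside.
- catch (a joint): how far (m) the stud that carries the four balls, inside the spindle, is drawn up (+) or pushed down (-) on its very stiff springs by a pull or push on the balls; 0 without load, about 0.5 mm at 10 N, far less than its reading's noise. Tells nothing of the stud's height.
Not all that is in view belongs to the job. Leave any blue look-alike of the rotor alone.

How it is judged:
On the way, in this order (a step that is already met when the one before it is completed fails the run):
1. the rotor is home on the spindle: its underside within 2 mm of the shoulder's height and of its axis (z of rotor in the frame of shoulder between -0.002 and 0.002 m and horizontal distance between rotor and shoulder below 0.002 m), for 0.2 s.
2. the caught rotor is pulled up against the balls with at least 6.4 N for 0.5 s (the catch lifted more than 0.32 mm on its 20 N/mm springs) (value of joint catch above 0.00032 m and horizontal distance between rotor and shoulder below 0.003 m and z of rotor in the frame of shoulder below 0.01 m), for 0.5 s.
At the end, for the whole second after the job is handed in: the rotor stands on the spindle, released and at rest, fully home: its underside within 2 mm of the shoulder's height and of its axis, upright within 3.5 degrees (all of step 1 and angle between rotor's own z axis and vertical below 0.06 rad and linear speed of rotor below 0.02 m/s); the robot touches nothing.
It fails at once if the balls are pulled up with more than 14 N (the catch lifted more than 0.7 mm) (value of joint catch above 0.0007 m).
It fails at once if the rotor is pressed on the centrifuge's shoulder or spindle with more than 36 N (contact force between rotor and centrifuge above 36 N).
It fails at once if the strip rotor is moved more than 15 mm or knocked over (distance of strip_rotor from where it was at the start of the episode above 0.015 m or angle between strip_rotor's own z axis and vertical above 0.2 rad).
It fails at once if the tip box is moved more than 15 mm or knocked over (distance of tip_box from where it was at the start of the episode above 0.015 m or angle between tip_box's own z axis and vertical above 0.2 rad).
It also fails if it takes over 61 s, if anything falls off the work surface, if the arm or the gripper's body presses on something with over 40 N, if the wrist force passes 120 N, or if a joint passes its speed limit or range.

## Robot

A 6-joint arm with a two-finger parallel gripper is mounted at the origin on the work surface. World frame = base frame: x ahead of the robot, y to its left, z up, the work surface at z = 0. Lengths are in m, angles in rad, forces in N, time in s.
With the tool pointing down it reaches from about 0.3 to 0.775 m from the base axis. Payload 14.6 kg.
Tool frame: the origin (TCP) lies midway between the tips of the shut fingers; the grasp point (between the pads) lies 19 mm behind it (env.grip_depth is the distance from the TCP to the grasp point, in m); z points along the fingers, y is the line along which they close (so a half turn about z gives the same grasp; the last joint's range is limited). The gripper opens to 85 mm and grips with 20 to 120 N. Pads are 22 mm wide; open, the fingers measure 114 mm over their backs; the gripper's body (76 mm by 85 mm) begins 54 mm behind the grasp point. The pads swing forward as they close: fully open they stand 13 mm farther back than shut.
Start: joints at [-1.366, 0.3, 1.521, -0, 1.321, -0.067], TCP at [0.148, -0.53, 0.231] pointing down, gripper open.
Joint ranges: [-3.03, 3.03], [-0.79, 2.21], [0.23, 2.52], [-1.04, 4.18], [0, 3.07], [-2.55, 2.55]. Speed limits (rad/s): [2.22, 2.22, 2.57, 3.14, 3.14, 3.14].

## Interface

Orientations are given as a 3x3 rotation matrix whose columns are the frame's x, y, z axes.
In Python, from rig import telemetry, camera, camera_info, job, env gives the robot as it stands.
- The arm moves only by the shell command python3 -m crank 'ROWS'. ROWS is JSON, a list that holds one entry, the list of rows, each a list of 7 numbers: the turn, a rotation vector about the tool's x, y, z in units of 8 degrees (1.0 is 8 degrees), then the shift along the tool's x, y, z in units of 40 mm (1.0 is 40 mm), then the finger opening in mm, from 0 to 85.4. A call has 1 to 20 rows; each row shifts and turns the commanded pose from where the row before left it, along the tool's axes as they then stand; what a row does not reach is not made up. A row lasts 1/8 s, in which the tool goes at most 62.5 mm and 10.7 degrees, less where a joint would pass 70% of its speed; a pose out of reach is approached as far as the arm can. A call is refused whole if a number of a shift passes 1 or a number of a turn 1, either way. A call with a gripper value outside its range is refused whole. The fingers move at their own pace and stop on an object; the grip force is fixed at half the most. Time passes only in rows, so rows that do not move let the fingers close. It gives the time, the measured TCP pose, the force, the opening and the grip force at its end, in the units of the state.
- telemetry.sense(): the state, without advancing time (a new reading comes with each control period).
- camera(name): name is "side" or "top" or "wrist"; returns (picture, depth): 400x640x3 uint8, red, green, blue; 400x640 float32, m along the optical axis (not along the pixel's ray), 0 where there is no reading.
- camera_info(name): a dict with "fovy" (degrees; the focal length in pixels is half the picture's height over the tangent of half this angle, whatever the lens; pixels are square), "cx", "cy" (the principal point, pixels), "R" (3x3) and "t" (3): a world point X has camera coordinates R X + t. Camera axes: x right, y down, z forward; pixel columns grow to the right and rows downward; lengths in m; the calibration is good to about 2 mm. A picture is of the moment at which its call begins: read the wrist's pose just before it. camera_info takes no time and is no camera call; for the wrist camera it gives the pose at the moment of the call.
- job.close_job(): hands the job in; it is judged then, once.
The state is a dict: "time_s": time; "joint_positions": joint angles; "joint_velocities": joint speeds; "tau": joint torques, N m; "ee_pos": TCP position; "ee_rot": TCP orientation; "contact_force": force on the tool from outside, world axes, zero at the start; "torque": the same for the moment, N m; "grip_width": finger opening in m; "finger_force": force on a finger pad.
Only numpy, scipy, OpenCV 4.12 (cv2) and the standard library are available. Lean on these libraries where they do the work, as an engineer would, in place of code of your own. Each camera call takes 0.05 s, during which the arm holds its last target. There are 200 camera calls.

## Working session

There is one attempt and no reset: what is moved stays moved. The work goes in short steps, Python scripts to look and compute and a shell command to move; the robot and the scene stay as the last step left them, time stands still between calls to the robot, and variables do not carry over. Pictures are saved under pics/ and viewed, at most 10 in all, crops included, and the job is handed in when it is done.

```bash
ls; mkdir -p pics; python3 - <<'E'
from rig import telemetry,camera,camera_info,env
import cv2,numpy as np
s=telemetry.sense(); print({k:np.round(v,4).tolist() for k,v in s.items()}, env.grip_depth)
ims=[]
for n in("top","side"):
    p,d=camera(n); np.savez(f"pics/{n}.npz",p=p,d=d)
    i=camera_info(n); print(n,i)
    cv2.imwrite(f"pics/{n}0.png",p[:,:,::-1])
E
```

```text
pics
{'time_s': 0.0, 'joint_positions': [-1.3656, 0.3005, 1.5216, -0.0, 1.3207, -0.0666], 'joint_velocities': [0.0013, -0.0003, 0.002, -0.0006, -0.0011, -0.0013], 'tau': [-0.0027, -54.3508, -36.1796, -0.0001, 0.004, -0.0], 'ee_pos': [0.1476, -0.5296, 0.2307], 'ee_rot': [[0.9633, 0.2685, -0.0002], [0.2685, -0.9633, 0.0012], [0.0001, -0.0012, -1.0]], 'contact_force': [0.2228, 0.1941, -0.8095], 'torque': [0.0327, -0.0157, 0.0187], 'finger_force': 0.0, 'grip_width': 0.0855} 0.0187
top {'fovy': 50.542508888234025, 'cx': 323.01125860790444, 'cy': 196.68272706629702, 'R': array([[-0.00322269, -0.99972281, -0.02332197],
       [-0.98116917,  0.00766523, -0.19299821],
       [ 0.19312348,  0.02226082, -0.9809219 ]]), 't': array([0.09640976, 0.52110351, 0.66249847])}
side {'fovy': 52.897662806571276, 'cx': 318.667461873285, 'cy': 204.55870043617992, 'R': array([[ 0.99872757, -0.05040258, -0.00167686],
       [-0.03455444, -0.6597207 , -0.75071605],
       [ 0.03673176,  0.74981876, -0.66062289]]), 't': array([-0.50883392,  0.10644836,  0.81976538])}
```

View pics/top0.png

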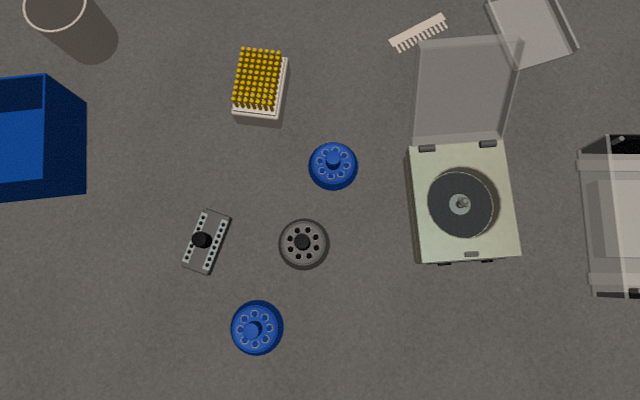

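View pics/side0.png

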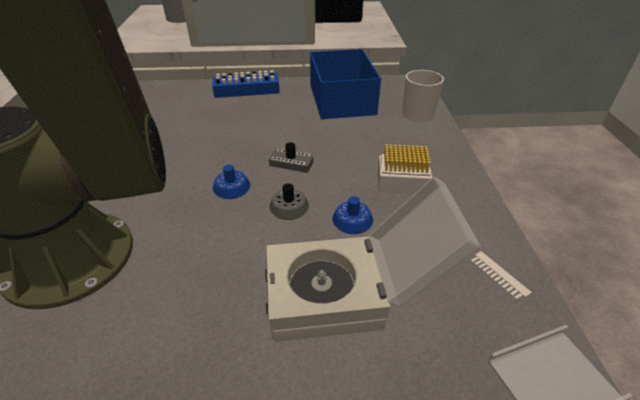

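Top view: grey round rotor with black knob at (303,243). The blue look-alikes are at (333,163) and (256,328), and the strip rotor is the bar at (205,240). Only the first is a grey round disc with eight holes. The spindle is at (461,203). In the side view the rotor is at (289,200) and the spindle at (321,280).

```bash
cat > h.py <<'E'
import numpy as np
from rig import camera_info
def ray(i,u,v,H=400):
    f=H/2/np.tan(np.radians(i["fovy"])/2)
    d=i["R"].T@np.array([(u-i["cx"])/f,(v-i["cy"])/f,1.]); return -i["R"].T@i["t"],d
def plane(i,u,v,z):
    o,d=ray(i,u,v); return o+d*(z-o[2])/d[2]
def pt(i,u,v,dep):
    o,d=ray(i,u,v); return o+d*dep
def tri(a,b):
    (o1,d1),(o2,d2)=a,b
    s=np.linalg.lstsq(np.c_[d1,-d2],o2-o1,rcond=None)[0]
    p,q=o1+d1*s[0],o2+d2*s[1]; return (p+q)/2,np.linalg.norm(p-q)
def world(i,d):
    v,u=np.mgrid[:400,:640]; f=200/np.tan(np.radians(i["fovy"])/2)
    c=np.stack([(u-i["cx"])/f*d,(v-i["cy"])/f*d,d],-1)
    return (c-i["t"])@i["R"]
E
python3 - <<'E'
from h import *
import cv2
out=[]
for n,(ru,rv),(su,sv) in(("top",(303,243),(461,203)),("side",(289,200),(321,280))):
    z=np.load(f"pics/{n}.npz");p,d=z["p"],z["d"];i=camera_info(n);W=world(i,d)
    m=np.zeros(d.shape,bool);m[rv-35:rv+35,ru-30:ru+30]=1
    ok=m&(d>0)
    b=ok&(W[...,2]>.056)&(W[...,2]<.07)&(p.max(-1)<70)
    vv,uu=np.nonzero(b);print(n,"knobtop n",b.sum(),"px",uu.mean(),vv.mean(),"depth pt",np.median(W[b],0).round(4),"plane",plane(i,uu.mean(),vv.mean(),.062).round(4))
    b=ok&(W[...,2]>.02)&(W[...,2]<.032)
    (cx,cy),r=cv2.minEnclosingCircle(W[b][:,:2].astype(np.float32));print(" disc circle",cx,cy,r)
    m[:]=0;m[sv-40:sv+40,su-40:su+40]=1;ok=m&(d>0)
    W_=W
    b=ok&(W[...,2]>.068)&(W[...,2]<.095)&(np.hypot(*(W[...,:2]-plane(i,su,sv,.085)[:2]).transpose(2,0,1))<.02)
    print(" spindle n",b.sum(),W[b].min(0).round(4) if b.any() else 0,W[b].max(0).round(4) if b.any() else 0)
    b=ok&(abs(W[...,2]-.078)<.003); 
    c=p[sv-35:sv+35,su-35:su+35];out.append(cv2.resize(p[rv-35:rv+35,ru-35:ru+35],(390,390),interpolation=2));out.append(cv2.resize(c,(390,390),interpolation=2))
    print(" shoulder med",[np.median(W[ok&(abs(W[...,2]-.055)<.004)],0).round(4)])
g=np.vstack([np.hstack(out[:2]),np.hstack(out[2:])]);cv2.imwrite("pics/crop1.png",cv2.resize(g,(600,600))[:,:,::-1])
E
```

```text
top knobtop n 190 px 301.65263157894736 241.0157894736842 depth pt [0.4464 0.128  0.0614] plane [0.4462 0.1284 0.062 ]
 disc circle 0.4469849467277527 0.12881994247436523 0.04055832698941231
 spindle n 95 [ 0.499  -0.141   0.0704] [ 0.5152 -0.1256  0.0869]
 shoulder med [array([ 0.509 , -0.138 ,  0.0546])]
side knobtop n 84 px 287.4404761904762 187.3095238095238 depth pt [0.4458 0.1259 0.0616] plane [0.4468 0.1252 0.062 ]
 disc circle 0.46534866094589233 0.1755603402853012 0.09103864431381226
 spindle n 76 [ 0.4997 -0.1417  0.068 ] [ 0.5153 -0.1321  0.0853]
 shoulder med [array([ 0.512 , -0.1291,  0.0549])]
```

View pics/crop1.png

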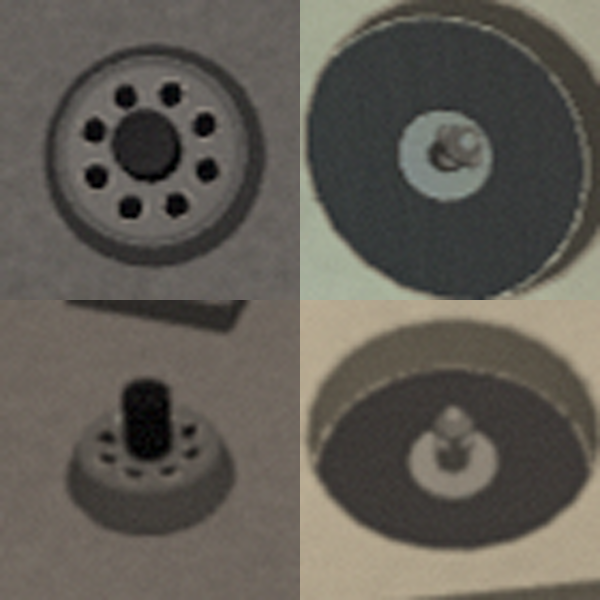

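The crop confirms it: a grey round disc with eight holes and a black knob at about (0.4465, 0.1275), and the spindle at about (0.507, -0.134). I'm moving above the rotor.

```bash
R='[0,0,0,0.724,-0.864,0,85]'; python3 -m crank '[[[0,0,0,0.724,-0.864,0,85],[0,0,0,0.724,-0.864,0,85],[0,0,0,0.724,-0.864,0,85],[0,0,0,0.724,-0.864,0,85],[0,0,0,0.724,-0.864,0,85],[0,0,0,0.724,-0.864,0,85],[0,0,0,0.724,-0.864,0,85],[0,0,0,0.724,-0.864,0,85],[0,0,0,0.724,-0.864,0,85],[0,0,0,0.724,-0.864,0,85],[0,0,0,0.724,-0.864,0,85],[0,0,0,0.724,-0.864,0,85],[0,0,0,0.724,-0.864,0,85],[0,0,0,0.724,-0.864,0,85],[0,0,0,0.724,-0.864,0,85],[0,0,0,0.724,-0.864,0,85],[0,0,0,0,0,0,85],[0,0,0,0,0,0,85]]]'
python3 - <<'E'
from rig import telemetry,camera
from h import *
import cv2
s=telemetry.sense();print(s["ee_pos"].round(4) if hasattr(s["ee_pos"],'round') else s["ee_pos"],np.round(s["ee_rot"],4).tolist(),s["contact_force"],np.round(s["joint_positions"],3))
i=camera_info("wrist");p,d=camera("wrist");np.savez("pics/w1.npz",p=p,d=d);cv2.imwrite("pics/w1.png",p[:,:,::-1]);print(i)
E
```

```text
time_s: 2.35
ee_pos: [0.4452, 0.1269, 0.231]
ee_rot: [[0.963, 0.269, -0.001], [0.269, -0.963, -0.0], [-0.001, 0.0, -1.0]]
contact_force: [0.1, 0.5, -0.3]
grip_width: 0.085
finger_force: 0.0
[0.4452 0.1269 0.231 ] [[0.9632, 0.2688, -0.0008], [0.2688, -0.9632, -0.0003], [-0.0009, 0.0, -1.0]] [ 0.09967107  0.5113155  -0.25560898] [ 0.199  0.105  1.756 -0.     1.281  1.497]
{'fovy': 63.55648083861987, 'cx': 321.58561046048067, 'cy': 194.05659299875794, 'R': array([[ 2.69351777e-01, -9.63041858e-01,  7.48424494e-06],
       [-9.28528495e-01, -2.59696723e-01,  2.65315747e-01],
       [-2.55508226e-01, -7.14702173e-02, -9.64161581e-01]]), 't': array([0.00270215, 0.41191529, 0.5023231 ])}
```

View pics/w1.png

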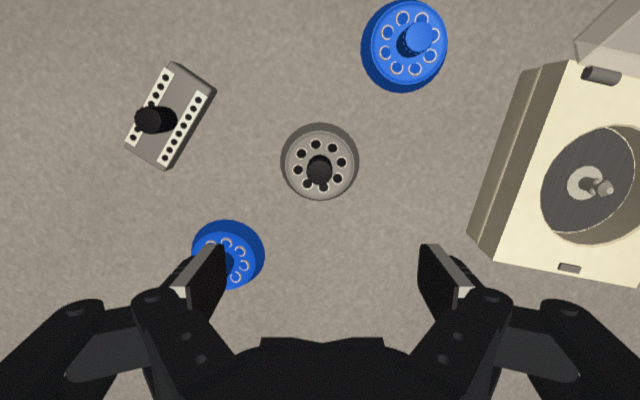

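The wrist view shows the rotor at (320,162), its knob at (319,168), and both pads clear. I'm measuring it from here, and the spindle and shoulder at (585,185).

```bash
cat > m.py <<'E'
from h import *
import cv2
def wristmeas(i,p,d,R0,S0):
    W=world(i,d);D=lambda c:np.hypot(W[...,0]-c[0],W[...,1]-c[1])
    if R0 is not None:
        b=(d>0)&(D(R0)<.025)&(W[...,2]>.058)&(W[...,2]<.066);v,u=np.nonzero(b)
        if len(u): print("knob top",len(u),plane(i,u.mean(),v.mean(),.062).round(4),np.median(W[b],0).round(4))
        b=(d>0)&(D(R0)<.06)&(W[...,2]>.021)&(W[...,2]<.031)
        c=cv2.findContours(b.astype(np.uint8),0,2)[0]
        c=max(c,key=cv2.contourArea);h=cv2.convexHull(c)[:,0]
        P=np.array([plane(i,*q,.026)[:2] for q in h]);A=np.c_[2*P,np.ones(len(P))];x=np.linalg.lstsq(A,(P**2).sum(1),rcond=None)[0]
        print("disc circle",x[:2].round(4),"r",np.sqrt(x[2]+x[0]**2+x[1]**2).round(4))
    if S0 is not None:
        b=(d>0)&(D(S0)<.03)&(abs(W[...,2]-.055)<.006)&(p.min(-1)>95)
        c=max(cv2.findContours(b.astype(np.uint8),0,2)[0],key=cv2.contourArea);h=cv2.convexHull(c)[:,0]
        P=np.array([plane(i,*q,.055)[:2] for q in h]);A=np.c_[2*P,np.ones(len(P))];x=np.linalg.lstsq(A,(P**2).sum(1),rcond=None)[0]
        print("shoulder circle",x[:2].round(4),"r",np.sqrt(x[2]+x[0]**2+x[1]**2).round(4),"z",np.median(W[b][:,2]).round(4),"n",b.sum(), "px",h.mean(0))
        b=(d>0)&(D(S0)<.015)&(W[...,2]>.08)&(W[...,2]<.09);v,u=np.nonzero(b)
        if len(u): print("nose",len(u),plane(i,u.mean(),v.mean(),.0845).round(4),np.median(W[b],0).round(4), "px",u.mean(),v.mean())
E
python3 - <<'E'
from m import *
z=np.load("pics/w1.npz");i=camera_info("wrist")
wristmeas(i,z["p"],z["d"],(.4465,.1275),(.507,-.134))
for n in("top","side"):
    z=np.load(f"pics/{n}.npz");print(n);wristmeas(camera_info(n),z["p"],z["d"],(.4465,.1275),(.507,-.134))
E
```

```text
knob top 531 [0.4484 0.1307 0.062 ] [0.4487 0.1308 0.0637]
disc circle [0.4489 0.1306] r 0.0399
shoulder circle [ 0.5085 -0.1329] r 0.0179 z 0.0567 n 651 px [584.52631579 184.10526316]
nose 188 [ 0.5084 -0.1285  0.0845] [ 0.5084 -0.1291  0.0835] px 604.4574468085107 189.11702127659575
top
knob top 193 [0.4466 0.1283 0.062 ] [0.4464 0.128  0.0614]
disc circle [0.4465 0.1279] r 0.0391
shoulder circle [ 0.5072 -0.1329] r 0.0174 z 0.0544 n 236 px [460.29411765 204.23529412]
nose 46 [ 0.507  -0.1321  0.0845] [ 0.5068 -0.1326  0.0824] px 464.2391304347826 200.6304347826087
side
knob top 76 [0.4467 0.1267 0.062 ] [0.4468 0.1267 0.0618]
disc circle [0.4465 0.1247] r 0.0404
shoulder circle [ 0.5073 -0.1332] r 0.0171 z 0.0549 n 162 px [322.         283.23076923]
nose 35 [ 0.5069 -0.1362  0.0845] [ 0.5068 -0.1347  0.0828] px 321.14285714285717 272.7142857142857
```

```bash
python3 -m crank '[[[0,0,0,0.05,0,0.8,85],[0,0,0,0,0,0.8,85],[0,0,0,0,0,0.8,85],[0,0,0,0,0,0.8,85],[0,0,0,0,0,0.8,85],[0,0,0,0,0,0.6,85],[0,0,0,0,0,0.35,85],[0,0,0,0,0,0,60],[0,0,0,0,0,0,45],[0,0,0,0,0,0,35],[0,0,0,0,0,0,28],[0,0,0,0,0,0,20],[0,0,0,0,0,0,15],[0,0,0,0,0,0,15]]]'
```

```text
time_s: 4.15
ee_pos: [0.4477, 0.1279, 0.0339]
ee_rot: [[0.963, 0.269, 0.001], [0.269, -0.963, 0.0], [0.001, 0.0, -1.0]]
contact_force: [-2.3, -0.6, 8.4]
grip_width: 0.0242
finger_force: 58.4
```

```bash
python3 -m crank '[[[0,0,0,0,0,-0.3,15],[0,0,0,0,0,-0.6,15],[0,0,0,0,0,-0.6,15],[0,0,0,0,0,-0.6,15],[0,0,0,0,0,-0.6,15],[0,0,0,0,0,-0.4,15],[0,0,0,0,0,-0.3,15],[0,0,0,0,0,0,15]]]'
cat > look.py <<'E'
from m import *
from rig import telemetry,camera
import sys
s=telemetry.sense();T=np.array(s["ee_pos"]);zk=T[2]-.034+.062+float(sys.argv[1]) if len(sys.argv)>1 else T[2]+.028
print(T.round(4),np.round(s["contact_force"],2),s["time_s"])
for n in("top","side"):
    i=camera_info(n);p,d=camera(n);W=world(i,d)
    q=(d>0)&(np.hypot(W[...,0]-T[0],W[...,1]-T[1])<.065)
    np.savez(f"pics/l_{n}.npz",p=p,d=d)
    zt=T[2]-.034+.026
    b=q&(abs(W[...,2]-zt)<.006)
    c=max(cv2.findContours(b.astype(np.uint8),0,2)[0],key=cv2.contourArea);print(n,"disc n",b.sum(),"medz-exp",(np.median(W[b][:,2])-zt).round(4),"xy range",W[b][:,:2].min(0).round(4),W[b][:,:2].max(0).round(4))
    cv2.imwrite(f"pics/l_{n}_{s['time_s']:.2f}.png",p[:,:,::-1])
E
python3 look.py
```

```text
time_s: 5.15
ee_pos: [0.4477, 0.1278, 0.1698]
ee_rot: [[0.963, 0.268, 0.001], [0.268, -0.963, 0.0], [0.001, 0.0, -1.0]]
contact_force: [-0.4, -0.0, -0.8]
grip_width: 0.0241
finger_force: 58.9
[0.4477 0.1278 0.1698] [-0.4  -0.01 -0.85] 5.15
top disc n 437 medz-exp -0.0016 xy range [0.4083 0.0871] [0.4431 0.153 ]
side disc n 563 medz-exp -0.0021 xy range [0.4078 0.0855] [0.4859 0.1616]
```

```bash
python3 -m crank '[[[0,0,0,-0.037,0.6,0,15],[0,0,0,-0.037,0.836,0,15],[0,0,0,-0.037,0.836,0,15],[0,0,0,-0.037,0.836,0,15],[0,0,0,-0.037,0.836,0,15],[0,0,0,-0.037,0.836,0,15],[0,0,0,-0.037,0.836,0,15],[0,0,0,-0.037,0.7,0,15],[0,0,0,0,0.376,0,15],[0,0,0,0,0,0,15],[0,0,0,0,0,0,15]]]'
python3 look.py; python3 - <<'E'
import cv2,numpy as np
a=cv2.imread([f for f in __import__('glob').glob('pics/l_side_6*.png')][0]);b=cv2.imread([f for f in __import__('glob').glob('pics/l_top_6*.png')][0])
cv2.imwrite("pics/c2.png",np.hstack([cv2.resize(a[180:320,250:390],(400,400)),cv2.resize(b[130:270,390:530],(400,400))]))
E
```

```text
time_s: 6.62
ee_pos: [0.5078, -0.1324, 0.169]
ee_rot: [[0.963, 0.269, -0.001], [0.269, -0.963, 0.0], [-0.0, -0.0, -1.0]]
contact_force: [0.8, 0.0, -1.4]
grip_width: 0.0244
finger_force: 59.0
[ 0.5078 -0.1324  0.169 ] [ 0.76  0.05 -1.45] 6.625
top disc n 1041 medz-exp -0.0018 xy range [ 0.4673 -0.1536] [ 0.5462 -0.0932]
side disc n 1099 medz-exp -0.0013 xy range [ 0.4672 -0.1734] [ 0.547  -0.1002]
```

View pics/c2.png

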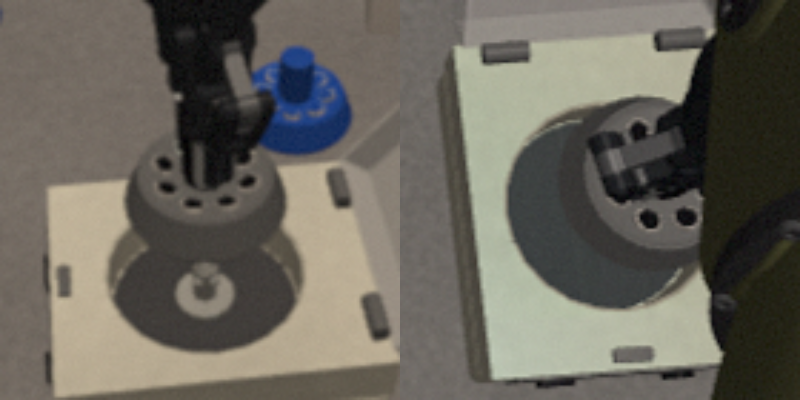

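The picture and the disc edges both put the rotor's axis within about 0.5 mm of the spindle's (x 0.507, y -0.133). I'm lowering it to just above the nose.

```bash
python3 -m crank '[[[0,0,0,0,0,0.25,15],[0,0,0,0,0,0.4,15],[0,0,0,0,0,0.3,15],[0,0,0,0,0,0.2,15],[0,0,0,0,0,0,15],[0,0,0,0,0,0,15]]]'
python3 -m crank '[[[0,0,0,0,0,0.05,15],[0,0,0,0,0,0.05,15],[0,0,0,0,0,0.05,15],[0,0,0,0,0,0,15]]]'
python3 -m crank '[[[0,0,0,0,0,0.05,15],[0,0,0,0,0,0.05,15],[0,0,0,0,0,0,15]]]'
```

```text
time_s: 7.48
ee_pos: [0.5081, -0.1333, 0.1236]
ee_rot: [[0.963, 0.268, 0.001], [0.268, -0.963, -0.0], [0.0, 0.0, -1.0]]
contact_force: [0.6, 0.4, -0.3]
grip_width: 0.024
finger_force: 59.0
time_s: 7.98
ee_pos: [0.5079, -0.1332, 0.1171]
ee_rot: [[0.963, 0.268, -0.0], [0.268, -0.963, 0.0], [-0.0, -0.0, -1.0]]
contact_force: [1.3, 0.0, -1.3]
grip_width: 0.0244
finger_force: 59.0
time_s: 8.35
ee_pos: [0.5078, -0.1332, 0.1131]
ee_rot: [[0.963, 0.268, -0.0], [0.268, -0.963, 0.0], [-0.0, -0.0, -1.0]]
contact_force: [0.6, 1.3, -1.9]
grip_width: 0.0244
finger_force: 59.0
```

Nose is in without force. I'm going on to the balls (TCP about 0.107 to 0.101).

```bash
python3 -m crank '[[[0,0,0,0,0,0.05,15],[0,0,0,0,0,0.05,15],[0,0,0,0,0,0,15]]]'
python3 -m crank '[[[0,0,0,0,0,0.05,15],[0,0,0,0,0,0,15]]]'
python3 -m crank '[[[0,0,0,0,0,0.05,15],[0,0,0,0,0,0,15]]]'
```

```text
time_s: 8.72
ee_pos: [0.5078, -0.1332, 0.1091]
ee_rot: [[0.963, 0.268, -0.0], [0.268, -0.963, 0.0], [-0.0, -0.0, -1.0]]
contact_force: [-0.2, -0.8, -0.3]
grip_width: 0.0244
finger_force: 59.0
time_s: 8.98
ee_pos: [0.5079, -0.1332, 0.1071]
ee_rot: [[0.963, 0.268, -0.0], [0.268, -0.963, 0.0], [-0.0, -0.0, -1.0]]
contact_force: [-0.1, 1.1, -1.4]
grip_width: 0.0243
finger_force: 59.0
time_s: 9.22
ee_pos: [0.5078, -0.133, 0.1051]
ee_rot: [[0.963, 0.268, -0.001], [0.268, -0.963, 0.0], [-0.0, -0.001, -1.0]]
contact_force: [-1.6, 3.3, -1.0]
grip_width: 0.0245
finger_force: 58.9
```

```bash
python3 -m crank '[[[0,0,0,0,0,0.04,15],[0,0,0,0,0,0,15]]]'
python3 -m crank '[[[0,0,0,0,0,0.04,15],[0,0,0,0,0,0,15]]]'
python3 -m crank '[[[0,0,0,0,0,0.04,15],[0,0,0,0,0,0,15]]]'
```

```text
time_s: 9.48
ee_pos: [0.5079, -0.1331, 0.1037]
ee_rot: [[0.963, 0.268, -0.0], [0.268, -0.963, 0.0], [0.0, -0.0, -1.0]]
contact_force: [-1.8, 3.0, 2.9]
grip_width: 0.0246
finger_force: 59.3
time_s: 9.72
ee_pos: [0.5081, -0.1334, 0.1023]
ee_rot: [[0.963, 0.268, 0.001], [0.268, -0.963, -0.0], [0.0, 0.0, -1.0]]
contact_force: [-2.1, 2.6, 4.0]
grip_width: 0.0243
finger_force: 59.3
time_s: 9.98
ee_pos: [0.508, -0.1333, 0.1005]
ee_rot: [[0.963, 0.268, 0.0], [0.268, -0.963, -0.0], [0.0, 0.0, -1.0]]
contact_force: [-0.5, 1.3, 1.4]
grip_width: 0.0244
finger_force: 59.1
```

```bash
python3 -m crank '[[[0,0,0,0,0,0.04,15],[0,0,0,0,0,0,15]]]'
python3 -m crank '[[[0,0,0,0,0,0.05,15],[0,0,0,0,0,0,15]]]'
python3 -m crank '[[[0,0,0,0,0,0.05,15],[0,0,0,0,0,0,15]]]'
```

```text
time_s: 10.22
ee_pos: [0.5077, -0.1332, 0.0984]
ee_rot: [[0.963, 0.268, -0.001], [0.268, -0.963, 0.0], [-0.001, -0.0, -1.0]]
contact_force: [-0.1, 2.0, -2.6]
grip_width: 0.0242
finger_force: 58.9
time_s: 10.48
ee_pos: [0.5075, -0.133, 0.0959]
ee_rot: [[0.963, 0.268, -0.002], [0.268, -0.963, 0.001], [-0.001, -0.001, -1.0]]
contact_force: [1.0, 2.8, -11.7]
grip_width: 0.0242
finger_force: 59.4
time_s: 10.72
ee_pos: [0.5079, -0.1333, 0.0947]
ee_rot: [[0.963, 0.269, -0.0], [0.269, -0.963, -0.0], [-0.0, 0.0, -1.0]]
contact_force: [-0.5, 1.5, -6.7]
grip_width: 0.024
finger_force: 59.9
```

Force -11.7 N: the balls have snapped and are drawing it down. I'm going on to the shoulder in small steps.

```bash
python3 -m crank '[[[0,0,0,0,0,0.04,15],[0,0,0,0,0,0,15]]]'
python3 -m crank '[[[0,0,0,0,0,0.04,15],[0,0,0,0,0,0,15]]]'
python3 -m crank '[[[0,0,0,0,0,0.03,15],[0,0,0,0,0,0,15]]]'
```

```text
time_s: 10.98
ee_pos: [0.5082, -0.1335, 0.0936]
ee_rot: [[0.963, 0.268, 0.001], [0.268, -0.963, -0.0], [0.001, 0.001, -1.0]]
contact_force: [0.0, 0.0, -1.4]
grip_width: 0.0245
finger_force: 60.4
time_s: 11.22
ee_pos: [0.508, -0.1333, 0.0917]
ee_rot: [[0.963, 0.268, 0.0], [0.268, -0.963, -0.0], [0.0, 0.0, -1.0]]
contact_force: [-0.2, -0.1, 0.1]
grip_width: 0.0238
finger_force: 60.4
time_s: 11.48
ee_pos: [0.5079, -0.1332, 0.0904]
ee_rot: [[0.963, 0.268, -0.0], [0.268, -0.963, 0.0], [-0.0, -0.0, -1.0]]
contact_force: [0.6, -1.0, -2.1]
grip_width: 0.0244
finger_force: 60.4
```

```bash
python3 -m crank '[[[0,0,0,0,0,0.015,15],[0,0,0,0,0,0,15]]]' | grep -E "pos|contact"
python3 -m crank '[[[0,0,0,0,0,0.015,15],[0,0,0,0,0,0,15]]]'| grep -E "pos|contact"
python3 -m crank '[[[0,0,0,0,0,0.015,15],[0,0,0,0,0,0,15]]]'| grep -E "pos|contact"
python3 -m crank '[[[0,0,0,0,0,0.01,15],[0,0,0,0,0,0,15]]]'| grep -E "pos|contact"
```

```text
ee_pos: [0.5079, -0.1332, 0.0898]
contact_force: [-0.1, -0.7, -1.1]
ee_pos: [0.5079, -0.1332, 0.0892]
contact_force: [-0.1, -0.1, -1.9]
ee_pos: [0.508, -0.1333, 0.089]
contact_force: [-0.9, 0.9, 4.6]
ee_pos: [0.5081, -0.1333, 0.0889]
contact_force: [-3.7, 1.4, 9.0]
```

It is home: contact at TCP 0.089, as predicted, with 9 N on the shoulder. Now the pull test in small steps.

```bash
python3 -m crank '[[[0,0,0,0,0,0,15],[0,0,0,0,0,-0.01,15],[0,0,0,0,0,-0.01,15],[0,0,0,0,0,0,15]]]' | grep -E "pos|contact"
python3 -m crank '[[[0,0,0,0,0,-0.01,15],[0,0,0,0,0,0,15]]]'| grep -E "pos|contact"
python3 -m crank '[[[0,0,0,0,0,-0.01,15],[0,0,0,0,0,0,15]]]'| grep -E "pos|contact"
```

```text
ee_pos: [0.5079, -0.1333, 0.089]
contact_force: [0.4, -0.2, 1.2]
ee_pos: [0.5078, -0.1332, 0.0893]
contact_force: [0.7, 0.4, -1.1]
ee_pos: [0.5079, -0.1332, 0.0899]
contact_force: [0.2, 0.1, -0.7]
```

```bash
python3 -m crank '[[[0,0,0,0,0,0,15]]]'| grep -E "pos|contact"
```

```text
ee_pos: [0.5079, -0.1332, 0.0898]
contact_force: [-0.5, 0.1, -0.9]
```

Free in its play (about -1 N, the rotor's weight). I'm going on up.

```bash
for k in 1; do python3 -m crank '[[[0,0,0,0,0,-0.01,15],[0,0,0,0,0,0,15]]]'; python3 -m crank '[[[0,0,0,0,0,-0.01,15],[0,0,0,0,0,0,15]]]'; done | grep -E "pos|contact"
```

```text
ee_pos: [0.508, -0.1333, 0.0903]
contact_force: [0.1, -0.1, -1.1]
ee_pos: [0.5079, -0.1332, 0.0907]
contact_force: [0.3, -0.1, -1.1]
```

```bash
(python3 -m crank '[[[0,0,0,0,0,-0.01,15],[0,0,0,0,0,0,15]]]'; python3 -m crank '[[[0,0,0,0,0,-0.01,15],[0,0,0,0,0,0,15]]]') | grep -E "pos|contact"
```

```text
ee_pos: [0.5079, -0.1333, 0.0911]
contact_force: [0.2, 0.3, -1.3]
ee_pos: [0.5079, -0.1333, 0.0915]
contact_force: [0.9, 0.3, -0.8]
```

```bash
(python3 -m crank '[[[0,0,0,0,0,-0.01,15],[0,0,0,0,0,0,15]]]'; python3 -m crank '[[[0,0,0,0,0,-0.01,15],[0,0,0,0,0,0,15]]]';python3 -m crank '[[[0,0,0,0,0,-0.01,15],[0,0,0,0,0,0,15]]]') | grep -E "pos|contact"
```

```text
ee_pos: [0.5079, -0.1332, 0.0919]
contact_force: [0.1, 0.2, -0.7]
ee_pos: [0.508, -0.1332, 0.0923]
contact_force: [0.8, 0.2, -0.3]
ee_pos: [0.5079, -0.1332, 0.0927]
contact_force: [-0.5, -0.1, -0.7]
```

```bash
(python3 -m crank '[[[0,0,0,0,0,-0.01,15],[0,0,0,0,0,0,15]]]'; python3 -m crank '[[[0,0,0,0,0,-0.01,15],[0,0,0,0,0,0,15]]]') | grep -E "pos|contact"
```

```text
ee_pos: [0.5079, -0.1332, 0.0931]
contact_force: [-0.6, 0.3, -1.5]
ee_pos: [0.508, -0.1332, 0.0935]
contact_force: [-1.3, -0.4, -1.6]
```

```bash
(python3 -m crank '[[[0,0,0,0,0,-0.01,15],[0,0,0,0,0,0,15]]]'; python3 -m crank '[[[0,0,0,0,0,-0.01,15],[0,0,0,0,0,0,15]]]') | grep -E "pos|contact"
```

```text
ee_pos: [0.5079, -0.1332, 0.0939]
contact_force: [0.1, -0.2, -1.6]
ee_pos: [0.5078, -0.1332, 0.0942]
contact_force: [-0.2, -0.4, -2.3]
```

```bash
(python3 -m crank '[[[0,0,0,0,0,-0.01,15],[0,0,0,0,0,0,15]]]'; python3 -m crank '[[[0,0,0,0,0,0,15]]]') | grep -E "pos|contact"
```

```text
ee_pos: [0.5078, -0.1331, 0.0945]
contact_force: [-0.2, 0.9, -3.3]
ee_pos: [0.5078, -0.1331, 0.0945]
contact_force: [1.1, 1.3, -3.5]
```

```bash
(python3 -m crank '[[[0,0,0,0,0,-0.01,15],[0,0,0,0,0,0,15]]]'; python3 -m crank '[[[0,0,0,0,0,0,15]]]') | grep -E "pos|contact"
```

```text
ee_pos: [0.5078, -0.1331, 0.0949]
contact_force: [-0.3, 1.6, -5.3]
ee_pos: [0.5078, -0.1331, 0.0949]
contact_force: [-1.0, 2.4, -6.0]
```

```bash
(python3 -m crank '[[[0,0,0,0,0,-0.01,15],[0,0,0,0,0,0,15]]]'; python3 -m crank '[[[0,0,0,0,0,0,15]]]') | grep -E "pos|contact"
```

```text
ee_pos: [0.5077, -0.1331, 0.0953]
contact_force: [-0.2, 2.1, -8.2]
ee_pos: [0.5077, -0.1331, 0.0953]
contact_force: [-1.4, 3.7, -7.8]
```

```bash
(python3 -m crank '[[[0,0,0,0,0,-0.01,15],[0,0,0,0,0,0,15]]]'; python3 -m crank '[[[0,0,0,0,0,0,15]]]') | grep -E "pos|contact"
```

```text
ee_pos: [0.5077, -0.1331, 0.0956]
contact_force: [-1.3, 3.5, -11.3]
ee_pos: [0.5077, -0.1331, 0.0957]
contact_force: [-1.5, 3.4, -11.6]
```

A pull of about 10 N net of the rotor's weight. I'm holding it.

```bash
for j in 1; do python3 -m crank '[[[0,0,0,0,0,0,15],[0,0,0,0,0,0,15],[0,0,0,0,0,0,15],[0,0,0,0,0,0,15]]]'; python3 -m crank '[[[0,0,0,0,0,0,15],[0,0,0,0,0,0,15],[0,0,0,0,0,0,15],[0,0,0,0,0,0,15],[0,0,0,0,0,0,15]]]'; done | grep -E "pos|contact|time"
```

```text
time_s: 18.35
ee_pos: [0.5078, -0.1332, 0.0958]
contact_force: [-2.6, 3.9, -12.6]
time_s: 18.98
ee_pos: [0.5079, -0.1333, 0.0959]
contact_force: [-2.4, 4.2, -13.1]
```

Held for over 1 s. I'm lowering it home.

```bash
(python3 -m crank '[[[0,0,0,0,0,0.03,15],[0,0,0,0,0,0.04,15],[0,0,0,0,0,0.03,15],[0,0,0,0,0,0.03,15],[0,0,0,0,0,0.02,15],[0,0,0,0,0,0,15]]]';python3 -m crank '[[[0,0,0,0,0,0.01,15],[0,0,0,0,0,0,15]]]';python3 -m crank '[[[0,0,0,0,0,0.01,15],[0,0,0,0,0,0,15]]]') | grep -E "pos|contact"
```

```text
ee_pos: [0.5081, -0.1334, 0.09]
contact_force: [0.1, 0.9, -1.5]
ee_pos: [0.508, -0.1333, 0.0895]
contact_force: [-0.6, 0.2, -1.1]
ee_pos: [0.5079, -0.1332, 0.0891]
contact_force: [-0.7, -0.6, -0.5]
```

```bash
(python3 -m crank '[[[0,0,0,0,0,0.015,15],[0,0,0,0,0,0,15]]]';python3 -m crank '[[[0,0,0,0,0,0.01,15],[0,0,0,0,0,0,15]]]';python3 -m crank '[[[0,0,0,0,0,-0.01,15],[0,0,0,0,0,0,15]]]') | grep -E "pos|contact"
```

```text
ee_pos: [0.5081, -0.1332, 0.0889]
contact_force: [-2.4, 1.7, 5.8]
ee_pos: [0.5082, -0.1332, 0.0889]
contact_force: [-3.1, 2.1, 9.4]
ee_pos: [0.5081, -0.1332, 0.0889]
contact_force: [-2.6, 0.8, 6.4]
```

```bash
python3 -m crank '[[[0,0,0,0,0,0,30],[0,0,0,0,0,0,40],[0,0,0,0,0,0,60],[0,0,0,0,0,0,70],[0,0,0,0,0,0,70],[0,0,0,0,0,-0.2,70],[0,0,0,0,0,-0.5,70],[0,0,0,0,0,-0.8,70],[0,0,0,0,0,-0.8,70],[0,0,0,0,0,-0.8,70],[0,0,0,0,0,-0.4,70],[0,0,0,0,0,0,70],[0,0,0,0,0,0,70]]]'
python3 - <<'E'
from m import *
from rig import camera,telemetry
for n in("side","top"):
    i=camera_info(n);p,d=camera(n);W=world(i,d)
    b=(d>0)&(np.hypot(W[...,0]-.5075,W[...,1]+.133)<.06)&(p.min(-1)<130)
    for lo,hi in((.077,.085),(.113,.121)):
        c=b&(W[...,2]>lo)&(W[...,2]<hi); print(n,c.sum(),np.median(W[c],0).round(4) if c.any() else 0)
    if n=="side": cv2.imwrite("pics/end.png",cv2.resize(p[170:330,230:430],(600,480))[:,:,::-1])
E
```

```text
time_s: 22.6
ee_pos: [0.5076, -0.1331, 0.2272]
ee_rot: [[0.963, 0.268, -0.002], [0.268, -0.963, 0.001], [-0.002, -0.001, -1.0]]
contact_force: [0.8, 0.3, -0.3]
grip_width: 0.07
finger_force: 0.0
side 1072 [ 0.5071 -0.1443  0.0796]
side 159 [ 0.5074 -0.1355  0.1166]
top 1306 [ 0.4982 -0.1246  0.0793]
top 156 [ 0.5047 -0.1329  0.1164]
```

View pics/end.png

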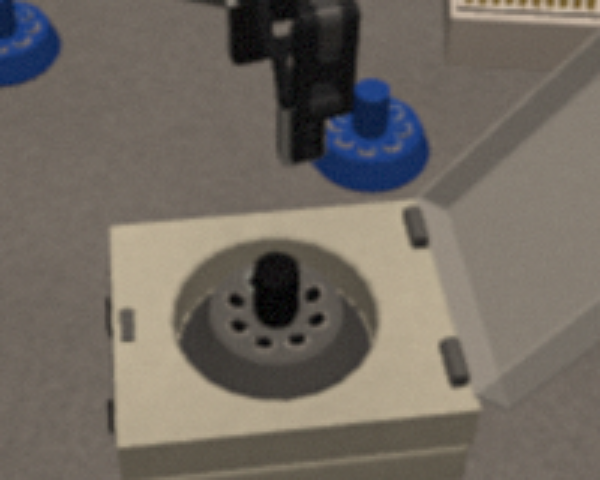

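The rotor sits level in the bowl at (275,330), with its knob top at about 0.1165 (expected 0.117), and the gripper is clear. I'm handing in.

```bash
python3 -c "
from rig import job; print(job.close_job())"
```

```text
the job is handed in; nothing more can be done
None
```

The tube rotor is snapped home on the spindle, held under a pull of about 10–12 N net of its weight for over 1 s (the raw wrist force touched 13.1 N), then let back down and released; the job is handed in, but no verdict came back.

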